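# Shut the cartridge case past its spring catch

### The arm

A 7-joint arm with a two-finger parallel gripper is mounted at the origin on the work surface. World frame = base frame: x ahead of the robot, y to its left, z up, the work surface at z = 0. Lengths are in m, angles in rad, forces in N, time in s.
With the tool pointing down it reaches from about 0.425 to 0.925 m from the base axis. Payload 6.8 kg.
Tool frame: the origin (TCP) lies on the front face of the gripper's body, between the roots of the fingers; the fingertips stand 73 mm ahead of it and the grasp point (between the pads) lies 54 mm ahead of it (env.nose_length is the distance from the TCP to the fingertips, in m); z points along the fingers, y is the direction in which the jaws open and shut (so a half turn about z gives the same grasp; the last joint's range is limited). The gripper opens to 85 mm and grips with 20 to 120 N. Pads are 22 mm wide; open, the fingers measure 114 mm over their backs; the gripper's body (76 mm by 85 mm) begins 54 mm behind the grasp point. The pads swing forward as they close: fully open they stand 13 mm farther back than shut.
Start: joints at [-1.269, 0.477, 0.022, 1.555, -0.011, 1.109, -0.083], TCP at [0.269, 0.619, 0.304] pointing down, gripper open.
Joint ranges: [-2.96, 2.96], [-0.34, 2.1], [-1.41, 1.46], [0.24, 2.44], [-1.37, 4.51], [0.17, 1.92], [-2.96, 2.96]. Speed limits (rad/s): [2.39, 2.39, 3.14, 3.14, 3.14, 3.14, 3.14].

### API

Orientations are given as a unit quaternion [w, x, y, z].
In Python, from cell import env, kin, camera, calibration, job gives the robot as it stands. The module is installed in compiled form; this text tells all that it offers. Calls block until the motion is done:
- env.reach(position, orientation): joint-space move of the TCP to a pose.
- env.movel(position, velocity=0.15, rot=None, stop_force=None): straight line of the TCP; rot=None keeps the orientation; velocity is the mean speed in m/s. With stop_force (N) it stops when the force on the tool has changed by that much, and returns True; else False.
- env.goto_joints(angles): joint-space move.
- env.grip(opening, f_grip=None): finger opening in m; f_grip is the grip in N (None keeps the last); returns when the fingers have stopped.
- env.dwell(seconds).
- kin.inverse_kinematics(position, orientation): joint angles nearest the present ones, or None.
- env.get_state(): the state.
- camera(name): name is "side" or "top" or "wrist"; returns (picture, depth): 384x512x3 uint8, blue, green, red; 384x512 float32, m along the optical axis (not along the pixel's ray), 0 where there is no reading.
- calibration(name): a dict with "fx", "fy", "cx", "cy" (pixels), "rvec" (rotation vector, rad) and "tvec" (3), from world to camera coordinates, as OpenCV has them. Camera axes: x right, y down, z forward; pixel columns grow to the right and rows downward; lengths in m; the calibration is good to about 2 mm. A picture is of the moment at which its call begins: read the wrist's pose just before it. calibration takes no time and is no camera call; for the wrist camera it gives the pose at the moment of the call.
A pose or a line that the arm cannot do raises env.PlanningError and nothing moves.
- job.job_done(): hands the job in, once; it reports no verdict.
The state is a dict: "time": time; "qpos": joint angles; "joint_velocities": joint speeds; "joint_torque": joint torques, N m; "tcp_pos": TCP position; "orientation": TCP orientation; "force": force on the tool from outside, world axes, zero at the start; "torque": the same for the moment, N m; "opening": finger opening in m.
Only numpy, scipy, OpenCV 4.12 (cv2) and the standard library are available. Lean on these libraries where they do the work, as an engineer would, in place of code of your own. Each camera call takes 0.05 s, during which the arm holds its last target. There are 200 camera calls.

### The job

Shut the sliding cover of the black cartridge case: with the fingertips press the ribbed spring plate behind the cover well down and, keeping it down, push the cover along over the cartridges until it is fully home against the end stop. Then let the plate spring back up, so that the catch locks the cover shut. Only press and push: do not lift or tip the cover, and leave everything else where it stands.

Things in the scene. Friction and masses are not known exactly. Their poses are not given: they have to be found in the camera images.
- case: Black plastic cartridge case, fixed, 124 mm wide (x), 250 mm long (y = -110 to 140 mm). Origin on the work surface on the centre line, z up; the cover slides along +y. Deck 40 mm above the origin. Side rails, inner faces at x = +-51.5 mm, rise 12 mm above the deck. A recess in the deck (x = +-36, y = -95 to 44 mm) holds the press plate; cartridges stand in a bay at y = 48 to 104 mm.
- cover: Loose grey plastic cover, 100 mm wide (x), 90 mm long (y), 16 mm high, hollow below, about 180 g, on the deck between the rails (1.5 mm play each side). Origin at the centre of its underside, axes as the case's. In the case's frame its origin begins at y = 4 to 34 mm; its front lip meets the raised tooth at y = 64 mm; fully home is y = 85 mm.
- cover_rear (a point): On the cover: middle of the rear face, the one to push (own y = -45 mm), 11 mm above the deck. The face is solid from 6 to 16 mm above the deck and open below that.
- cover_lip (a point): On the cover: middle of the lower front edge (own y = 45 mm). The lip is 10 mm thick in y and clears the deck by 1.5 mm.
- end_stop (a point): Middle of the case's end stop face at case y = 130 mm, at deck height. The stop is a wall 14 mm high above the deck; the cover's front meets it when home.
- catch (a joint): Spring catch: press plate and stop tooth sink straight down as one part. 0 = up, 0.012 m = bottomed. About 2 N starts it, 6.5 N bottoms it. From 0.006 m on the tooth clears the cover's lip (press to 0.008 or more to be sure). Let go, it springs back to 0, unless the lip lies over the tooth.
- press_plate (a point): Centre of the top of the ribbed aluminium press plate, 66 mm (x) by 136 mm (case y = -93.5 to 42.5 mm), 4 mm above the deck when up, 8 mm below it at the bottom. Its front runs under the hollow cover; the part behind the cover's rear face is open to the fingertips, which can slide along it while they push that face.
- stop_tooth (a point): Centre of the top of the stop tooth, 30 mm (x) by 8 mm (case y = 109 to 117 mm), 7.5 mm above the deck when up. With the cover home it stands up inside the cover, 3 mm behind the lip.
- red_box: closed red plastic box of cartridges with a clip-on lid, 106 x 166 x 67 mm; bystander. Origin at the centre of its underside.
- speaker: aluminium speaker puck, 60 mm across, 40 mm high, standing beside the case; bystander. Origin at the centre of its underside.
- opener: flat stainless bottle opener, 105 x 32 x 5 mm, lying beside the case; bystander. Origin at the centre of its underside.
- mug: white ceramic mug, 80 mm across, 92 mm high; bystander. Origin at the centre of its underside.
- dice_tower: green plastic dice tower, 75 x 75 x 158 mm; bystander. Origin at the centre of its underside.
- remote: black remote control, 160 x 44 x 18 mm, lying; bystander. Origin at the centre of its underside.
- spare_cartridge: loose grey game cartridge, 58 x 36 x 10 mm, lying; bystander. Origin at the centre of its underside.
Mind the look-alikes: they are no part of the job. Of the things like the cover, leave any that is yellow; of the rest the larger one is meant.

How it is judged:
By the outcome, as a careful person would: the job done as asked, in the order asked, and still so for the second after the job is handed in, with the robot touching nothing.
It also fails if it takes over 37 s, if anything falls off the work surface, if the arm or the gripper's body presses on something with over 40 N, if the wrist force passes 120 N, or if a joint passes its speed limit or range.

## Working session

There is one attempt and no reset: what is moved stays moved. The work goes in short steps, each a Python script; the robot and the scene stay as the last script left them, time stands still between calls to the robot, and variables do not carry over. Pictures are saved under pics/ and viewed, about 8 in all and at most 12, crops included, and the job is handed in when it is done.

```bash
mkdir -p pics; cat > h.py <<'E'
import numpy as np, cv2
from cell import env, kin, camera, calibration, job
def cast(name,uv,z,c=None):
    c=c or calibration(name); R=cv2.Rodrigues(np.array(c["rvec"],float))[0]; t=np.array(c["tvec"],float).ravel()
    uv=np.atleast_2d(uv).astype(float)
    d=np.c_[(uv[:,0]-c["cx"])/c["fx"],(uv[:,1]-c["cy"])/c["fy"],np.ones(len(uv))]@R
    o=-R.T@t
    return o+d*((z-o[2])/d[:,2])[:,None]
def cloud(name,dep,c=None):
    c=c or calibration(name); R=cv2.Rodrigues(np.array(c["rvec"],float))[0]; t=np.array(c["tvec"],float).ravel()
    v,u=np.indices(dep.shape)
    p=np.stack([(u-c["cx"])/c["fx"]*dep,(v-c["cy"])/c["fy"]*dep,dep],-1)
    return (p-t)@R
E
python3 - <<'E'
from h import *
ims=[]
for n in("top","side"):
    p,d=camera(n); np.savez(n+".npz",p=p,d=d); 
    cv2.imwrite(f"pics/{n}0.png",p)
s=env.get_state(); print(s["time"],s["tcp_pos"],s["orientation"],env.nose_length)
for n in("top","side"):
    c=calibration(n);R=cv2.Rodrigues(np.array(c["rvec"]))[0];print(n,c["fx"],-R.T@np.array(c["tvec"]).ravel(),R[2])
E
```

```text
0.1 [0.26878476 0.61873358 0.30302276] [-1.01001790e-04  2.03453760e-01  9.79084212e-01 -8.14657439e-04] 0.0726
top 464.7153389790271 [ 0.41982082 -0.01402645  1.44297931] [ 0.09626773  0.00559536 -0.99533975]
side 385.10489908146184 [ 0.49487847 -1.01764169  0.73612651] [ 0.0466188   0.84073615 -0.53943435]
```

View pics/top0.png

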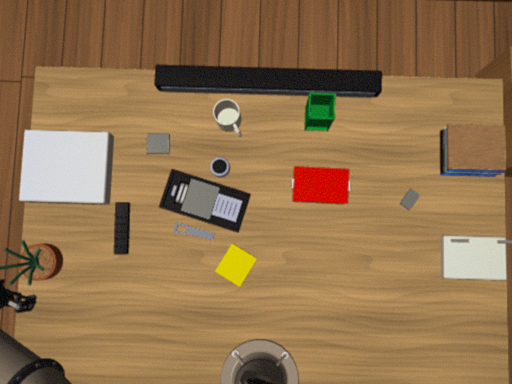

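View pics/side0.png

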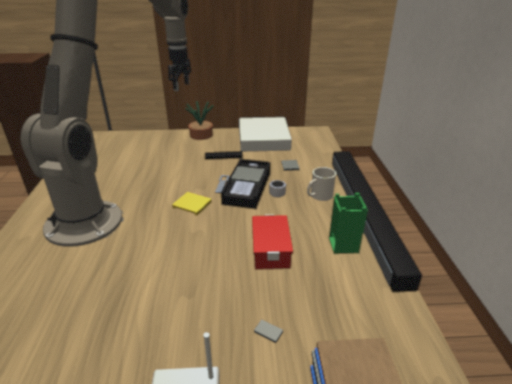

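Candidates for the cover: the grey cover in the black case (200,199), the small grey slab (158,143), the yellow slab (236,265) and the grey spare cartridge (410,199). I choose (200,199). It is the largest non-yellow one and sits on the rails. The case's cartridges are at (180,190) and the ribbed plate at (229,207), so the slide runs toward image left. Next I check this in a close crop and measure.

```bash
python3 - <<'E'
from h import *
f=np.load("top.npz");p,d=f["p"],f["d"]
cv2.imwrite("pics/crop1.png",cv2.resize(p[150:250,140:270],None,fx=6,fy=6,interpolation=cv2.INTER_CUBIC))
P=cloud("top",d)
roi=np.zeros(d.shape,bool);roi[163:238,150:258]=1
g=cv2.cvtColor(p,cv2.COLOR_BGR2HSV)
print("table z",np.median(P[300:340,300:400,2]))
m=roi&(P[...,2]>0.02)
m=cv2.morphologyEx(m.astype(np.uint8),cv2.MORPH_OPEN,np.ones((3,3)))
n,l,st,ce=cv2.connectedComponentsWithStats(m)
for i in range(1,n):
    if st[i,4]<500: continue
    print(st[i],ce[i]); q=P[l==i]
    r=cv2.minAreaRect(q[:,:2].astype(np.float32)); print("case",r, cv2.boxPoints(r).round(4).tolist()); 
    z=q[:,2]; print(np.histogram(z,bins=np.arange(.02,.08,.003)))
# pix-level: case dark outline cast at rail top .052
    cnt=max(cv2.findContours((l==i).astype(np.uint8),0,1)[0],key=cv2.contourArea)
    w=cast("top",cnt[:,0,:],.052); r=cv2.minAreaRect(w[:,:2].astype(np.float32)); print("cast",r)
mc=roi&(P[...,2]>.0535)
mc=cv2.morphologyEx(mc.astype(np.uint8),cv2.MORPH_OPEN,np.ones((3,3)))
n,l,st,ce=cv2.connectedComponentsWithStats(mc)
for i in range(1,n):
    if st[i,4]>100: print("cov",st[i],cv2.minAreaRect(P[l==i][:,:2].astype(np.float32)),np.median(P[l==i][:,2]))
E
```

```text
table z -0.000707723565552155
[ 159  169   91   63 3355] [204.17615499 200.09955291]
case ((0.5166112780570984, 0.1375773549079895), (0.34478020668029785, 0.12395987659692764), 74.0221939086914) [[0.40959998965263367, -0.011099999770522118], [0.5286999940872192, -0.04520000144839287], [0.6236000061035156, 0.28619998693466187], [0.5044999718666077, 0.3203999996185303]]
(array([ 17,  17,  17,  31, 113, 258, 455, 399, 287, 263, 438, 589, 353,
        95,   9,   0,   0,   0,   0]), array([0.02 , 0.023, 0.026, 0.029, 0.032, 0.035, 0.038, 0.041, 0.044,
       0.047, 0.05 , 0.053, 0.056, 0.059, 0.062, 0.065, 0.068, 0.071,
       0.074, 0.077]))
cast ((0.5287063717842102, 0.18035297095775604), (0.25268182158470154, 0.12365388870239258), 74.02396392822266)
```

View pics/crop1.png

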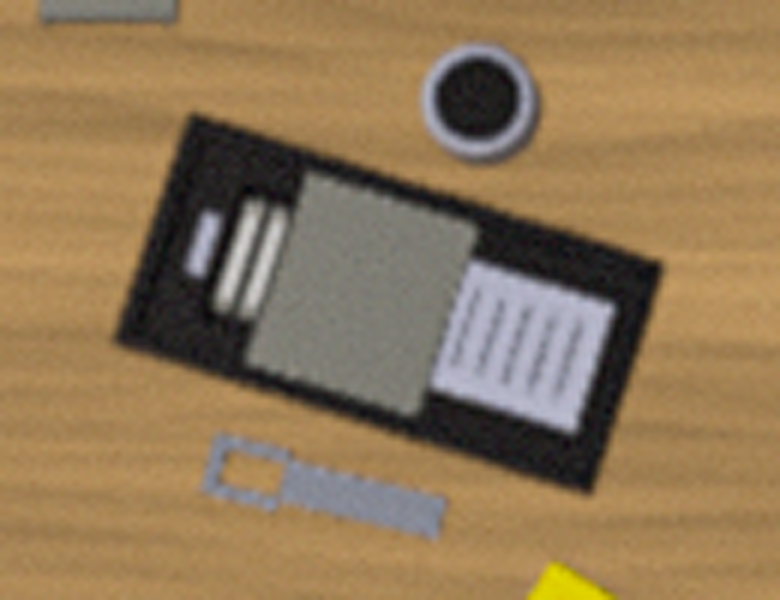

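The crop confirms the choice: a grey cover in the black case, ribbed plate at about (228,208), cartridges at about (181,193) and the tooth at about (174,190), so +y points image left. The opener and speaker stand clear. I now move above the plate and refine with the wrist camera.

```bash
cat >> h.py <<'E'
def colourfit(name,p,c=None):
    pass
E
python3 - <<'E'
from h import *
th=np.deg2rad(74.02); yh=np.array([np.cos(th),np.sin(th)]); O=np.array([.5287,.1804])-.015*yh
q=[0,np.cos(th/2),np.sin(th/2),0]
xy=O-.065*yh
env.reach([*xy,.32],q); t1=env.get_state()["time"]
env.grip(0.0,20)
s=env.get_state(); print(t1,s["time"],s["tcp_pos"],s["orientation"],s["opening"],s["force"],q)
c=calibration("wrist"); p,d=camera("wrist"); np.savez("w.npz",p=p,d=d,**{k:c[k] for k in c}); cv2.imwrite("pics/w1.png",p)
R=cv2.Rodrigues(np.array(c["rvec"]))[0];print(-R.T@np.array(c["tvec"]).ravel(),R[2])
E
```

```text
2.1417 2.9083 [0.50669272 0.10345454 0.32002778] [3.69179985e-06 7.98553734e-01 6.01923528e-01 2.37575690e-05] -1.949755985211969e-05 [-0.33250705  0.27161506 -0.28791566] [0, np.float64(0.7985304613474921), np.float64(0.6019544021769103), 0]
[0.52603749 0.17068655 0.39060515] [-0.07674989 -0.26577467 -0.96097517]
```

View pics/w1.png

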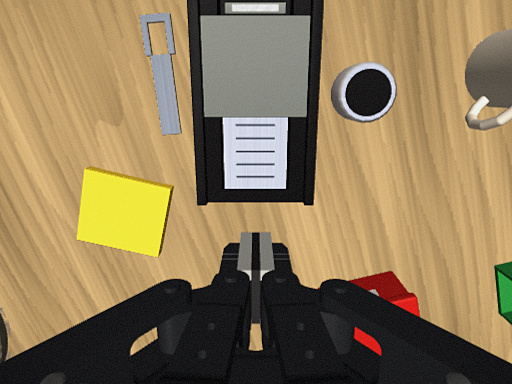

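The wrist view shows the cover with its rear edge at row ~117 and columns 203–308, the plate at columns 223–288 with its rear edge at row ~189, and the case rear at row ~204. I fit these edges and cast them at their heights.

```bash
python3 - <<'E'
from h import *
f=np.load("w.npz");p=f["p"];c={k:f[k] for k in("fx","fy","cx","cy","rvec","tvec")}
th=np.deg2rad(74.02); yh=np.array([np.cos(th),np.sin(th)]);xh=np.array([yh[1],-yh[0]]); O=np.array([.5287,.1804])-.015*yh
def loc(uv,z):
    w=cast("w",uv,z,c)[:,:2]-O; return np.c_[w@xh,w@yh]*1000
g=p.astype(int); V=g.max(2)
print(p[60,255],p[175,255],p[160,210])
# mask of plate / cover
def comp(m,seed):
    m=cv2.morphologyEx(m.astype(np.uint8),cv2.MORPH_CLOSE,np.ones((9,9)));l=cv2.connectedComponents(m)[1]; return l==l[seed]
sat=g.max(2)-g.min(2)
B=g[...,0]-g[...,2]
cov=comp((V>80)&(V<185)&(sat<35)&(B<10),(60,255)); pl=comp((V>100)&(B>12),(183,255))
for n,m,z in(("cover",cov,.056),("plate",pl,.044)):
    ys,xs=np.nonzero(m); print(n,xs.min(),xs.max(),ys.min(),ys.max(),m.sum())
    cnt=max(cv2.findContours(m.astype(np.uint8),0,1)[0],key=cv2.contourArea)[:,0,:]
    w=loc(cnt,z); r=cv2.minAreaRect(w.astype(np.float32)); print(r); print(cv2.boxPoints(r).round(1).tolist())
# case edges: outer rail edges per row at z=.052 
dark=(V<60)
for v in(60,100,150,190):
    u=np.nonzero(dark[v,180:330])[0]+180; print(v,u.min(),u.max(),loc([[u.min()-.5,v],[u.max()+.5,v]],.052).round(1).tolist())
u=[210,255,300]; e=[[x,np.nonzero(dark[190:215,x])[0].max()+190.5] for x in u]; print(e,loc(e,.04).round(1).tolist())
E
```

```text
[135 144 143] [204 188 182] [25 26 26]
cover 200 310 0 124 11759
((-0.5300025939941406, 30.41574478149414), (99.41232299804688, 108.78831481933594), 0.053747210651636124)
[[-50.29999923706055, 84.80000305175781], [-50.20000076293945, -24.0], [49.20000076293945, -23.899999618530273], [49.099998474121094, 84.9000015258789]]
plate 223 287 117 188 4502
((-0.8149948120117188, -55.2924919128418), (65.80243682861328, 74.47193145751953), 0.04958653822541237)
[[-33.70000076293945, -18.100000381469727], [-33.70000076293945, -92.5999984741211], [32.099998474121094, -92.5], [32.099998474121094, -18.0]]
60 190 319 [[-62.2, 35.1], [60.4, 35.1]]
100 192 317 [[-62.2, -1.4], [60.4, -1.3]]
150 195 315 [[-61.7, -50.3], [60.9, -50.2]]
190 197 313 [[-61.7, -92.5], [60.9, -92.4]]
[[210, np.float64(201.5)], [255, np.float64(201.5)], [300, np.float64(201.5)]] [[-49.7, -109.1], [-0.4, -109.0], [48.9, -109.0]]
```

The fit agrees within about 1 mm (plate 65.8 mm wide, cover 99.4 mm, case rear at -109). The cover's rear face is at case y ≈ -18. I press first.

```bash
cat >> h.py <<'E'
th=np.deg2rad(74.02); yh=np.array([np.cos(th),np.sin(th)]);xh=np.array([yh[1],-yh[0]]); O=np.array([.5287,.1804])-.015*yh-.0006*xh+.001*yh
def W(x,y,z): return [*(O+x*xh+y*yh),z]
def st(tag):
    s=env.get_state(); d=np.array(s["tcp_pos"][:2])-O; F=s["force"]
    print(tag,"t%.2f"%s["time"],"x%.1f y%.1f z%.1f"%(d@xh*1e3,d@yh*1e3,s["tcp_pos"][2]*1e3),"F",np.round([F[:2]@xh,F[:2]@yh,F[2]],1))
    return s
E
python3 - <<'E'
from h import *
env.movel(W(0,-.045,.32),.15); env.movel(W(0,-.045,.135),.15); st("above")
print(env.movel(W(0,-.045,.105),.02,stop_force=2.0)); st("touch")
print(env.movel(W(0,-.045,.095),.02,stop_force=10)); s=st("bottom")
env.movel(W(0,-.045,s["tcp_pos"][2]+.001),.02); st("backed")
p,d=camera("wrist"); cv2.imwrite("pics/w2.png",p)
E
```

```text
above t4.63 x0.5 y-44.8 z135.7 F [0.8 0.1 0.8]
True
touch t5.61 x-0.1 y-45.0 z114.7 F [0.6 0.3 3. ]
True
bottom t6.22 x0.1 y-45.1 z104.6 F [-1.7 -0.6  9. ]
backed t6.47 x-0.0 y-45.1 z105.6 F [-0.7 -0.9  6. ]
```

View pics/w2.png

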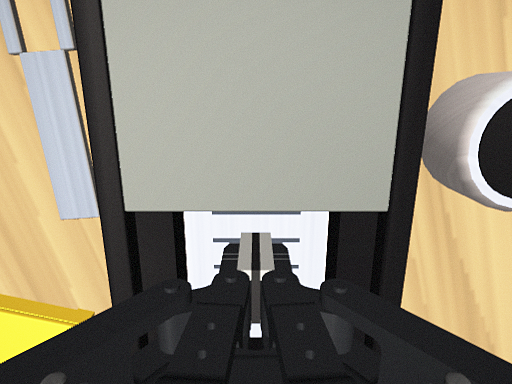

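The closed fingertips are on the plate, with the cover's rear edge ahead of them at row ~210. The plate is down ~10.5 mm at 6 N. Now I push.

```bash
python3 - <<'E'
from h import *
z=env.get_state()["tcp_pos"][2]
for y,v,f in((-.02,.04,12),(.005,.04,15),(.022,.04,15)):
    r=env.movel(W(0,y,z),v,stop_force=f); st(f"push {r}")
    if r: break
else:
    r=env.movel(W(0,.040,z),.025,stop_force=15); st(f"end {r}")
p,d=camera("wrist"); cv2.imwrite("pics/w3.png",p)
E
```

```text
push False t7.30 x-0.1 y-22.0 z105.3 F [ 0.4 -5.   6.4]
push False t8.07 x0.0 y2.9 z105.3 F [-0.7 -4.5  6.4]
push False t8.65 x0.0 y20.2 z105.3 F [-0.3 -3.7  6.8]
end True t9.18 x0.4 y29.2 z105.3 F [-1.1 -1.5  6.7]
```

View pics/w3.png

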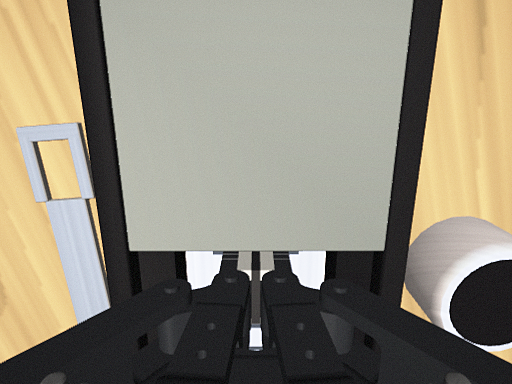

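The cover stopped at tool y = 29.2, which is where home was expected. The residual force is small, so I nudge again to confirm it is seated, then back off 1.5 mm while pressing and rise.

```bash
python3 - <<'E'
from h import *
z=env.get_state()["tcp_pos"][2]
r=env.movel(W(0,.040,z),.015,stop_force=15); s=st(f"seat {r}")
y=float((np.array(s["tcp_pos"][:2])-O)@yh)
if r and y>.026:
    env.dwell(.2); st("held")
    env.movel(W(0,y-.0015,z),.01); st("off")
    env.movel(W(0,y-.002,z+.016),.03); st("up")
    env.movel(W(0,y-.015,.25),.12); env.movel(W(0,-.04,.33),.15)
    st("clear"); c=calibration("wrist"); p,d=camera("wrist"); cv2.imwrite("pics/w4.png",p); np.savez("w4.npz",p=p,d=d,**{k:c[k] for k in c})
    for z0,uv in((.056,None),): pass
    cv2.imwrite("pics/t4.png",cv2.resize(camera("top")[0][150:250,140:270],None,fx=4,fy=4,interpolation=cv2.INTER_CUBIC))
E
python3 -c "
import cv2,numpy as np
a=cv2.imread('pics/w4.png');b=cv2.imread('pics/t4.png')
b=cv2.resize(b,(288,222));c=np.zeros((384,800,3),np.uint8);c[:,:512]=a;c[:222,512:]=b;cv2.imwrite('pics/both4.png',c)"
```

```text
seat True t9.63 x0.5 y29.4 z105.3 F [-0.9  0.4  5.9]
held t9.83 x0.5 y29.5 z105.3 F [-0.8 -1.1  5.4]
off t10.18 x0.3 y29.2 z105.5 F [0.8 1.5 5.1]
up t10.87 x-0.4 y26.8 z120.8 F [-0.4  0.6 -0.1]
clear t12.88 x-0.5 y-39.5 z329.3 F [ 0.1 -0.5 -1.4]
```

View pics/both4.png

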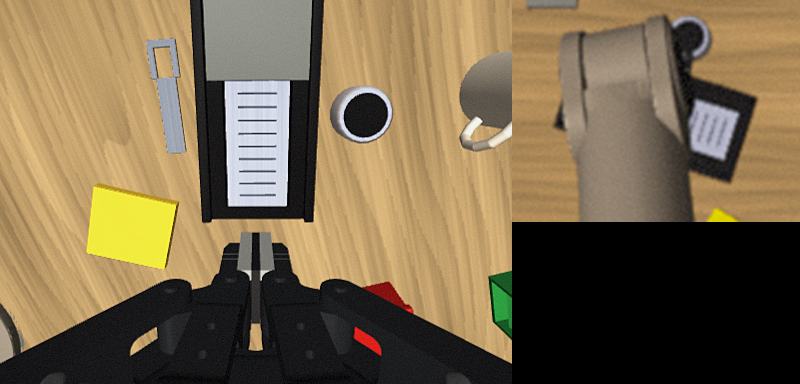

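The cover's rear edge is at row ~80, and the opener and speaker are undisturbed. I check the edge, the plate height and the front gap from further forward.

```bash
python3 - <<'E'
from h import *
def meas(p,d,c,tag):
    P=cloud("w",d,c); L=np.stack([(P[...,:2]-O)@xh,(P[...,:2]-O)@yh],-1)*1e3; Z=P[...,2]*1e3
    def zz(x0,x1,y0,y1):
        m=(d>0)&(L[...,0]>x0)&(L[...,0]<x1)&(L[...,1]>y0)&(L[...,1]<y1); return round(float(np.median(Z[m])),1) if m.sum()>20 else None
    print(tag,"plate z",zz(-28,28,-85,25),"deck",zz(38,48,-85,25),zz(-48,-38,-85,25),"cover",zz(-40,40,50,120),"rear half/front half",zz(-40,40,45,75),zz(-40,40,95,125),"table",zz(-100,-75,-60,0))
f=np.load("w4.npz");c={k:f[k] for k in("fx","fy","cx","cy","rvec","tvec")}; meas(f["p"],f["d"],c,"w4")
def rear(p,c):
    V=p.astype(int).max(2); r=[]
    for u in(214,220,294,300):
        col=V[:,u]; v=40+np.argmin(np.diff(col[40:140])); w=cast("w",[[u,v+.5]],.056,c)[0,:2]-O; r.append(round(float(w@yh)*1e3,1))
    return r
print("rear edge y",rear(f["p"],c))
g=np.load("w.npz");c0={k:g[k] for k in c}; meas(g["p"],g["d"],c0,"before"); print(rear(g["p"],c0))
env.movel(W(0,.05,.36),.2); st("fwd")
c=calibration("wrist");p,d=camera("wrist");cv2.imwrite("pics/w5.png",p);meas(p,d,c,"w5")
E
```

```text
w4 plate z 314.0 deck 332.1 332.2 cover 56.7 rear half/front half 56.7 56.7 table 1.7
rear edge y [39.4, 39.4, 40.0, 40.0]
before plate z 304.4 deck 322.1 322.8 cover 56.0 rear half/front half 56.7 None table 1.6
[-17.8, -17.8, -17.8, -17.8]
fwd t13.61 x0.0 y49.0 z359.2 F [-0.5 -1.5 -0.1]
w5 plate z 44.8 deck 40.8 40.7 cover 352.7 rear half/front half 355.1 56.8 table 1.6
```

View pics/w5.png

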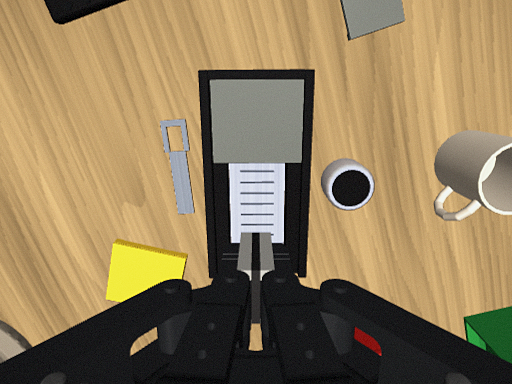

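The cover lies flush against the end stop (row ~79). Its rear edge is at 39.4–40.0 mm (home = 40), and the plate is 4 mm above the deck, so the catch is up.

```bash
python3 -c "
from h import *
st('end'); job.job_done()"
```

```text
end t13.66 x0.2 y48.2 z359.3 F [-0.2 -0.9  0.1]
the job is handed in; nothing more can be done
```

The cover is shut and locked, and I handed the job in at 13.7 s with the arm clear of everything.

- **What I did:** I pressed the ribbed plate about 10.5 mm down with the closed fingertips at about 6 N. Keeping it down, I pushed the cover about 58 mm to the end stop, nudged it again to confirm it was seated, then backed off and let the plate spring up.
- **Last checks:**
  - The cover's rear edge is at case y = 39.4–40.0 mm, where fully home is 40.
  - The cover's top reads the same height at both ends, so it is level.
  - The plate stands 4.0 mm above the deck, so the catch is up.
  - In the last wrist picture the opener, speaker, mug and yellow slab look undisturbed. The dice tower and red box are only partly in view, and I did not check the remote and spare cartridge.
- **Checks that failed or disagreed:**
  - The plate and deck heights from two earlier wrist pictures were useless, because the gripper blocked the view. I took them from the last picture instead.
  - The force had already dropped when I read it after both end-stop contacts. I judged the cover home from the repeatable stop at 29.2 and 29.4 mm and from the pictures.
  - I did not try pulling the cover back to test the lock.

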